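# Demagnetise the drill chuck

### The job

Stand the steel drill chuck upright in the open drawer of the bench demagnetiser, setting it down gently rather than dropping it, and slide the drawer fully shut so that the chuck stays standing. Only then press the large start button on the sloping panel all the way in, keep it in for about half a second, and let it spring back out. Leave the small stop button and the other things on the bench alone.

Things in the scene. Friction and masses are not known exactly. Their poses are not given: they have to be found in the camera images.
- chuck: the drill chuck: plain steel, loose, standing on its flat back: a 38 mm cylinder with a ribbed sleeve up to 36 mm height, then a cone narrowing to 22 mm at 50 mm, three jaws in its nose to 56 mm; about 0.3 kg. Origin: centre of its underside, z up its axis. It stands left or right of the machine; its look-alikes (coupler, socket) stand in the other two places
- machine: demagnetiser: grey steel cabinet, fixed, 224 mm wide (y), 190 deep, 250 high. Origin: bench level, middle of its front face; x into the machine, y left seen from the robot, z up. Front face 95 mm high; from its top edge a control panel slopes up and back at 40 degrees. A head overhangs behind (x from 30 mm, z 160 to 250): no room for a gripper pointing straight down at the buttons, tilt it
- drawer (a joint): how far the drawer stands out of the machine, in m: 0 fully shut, 0.13 fully open; it starts 0.10 to 0.125 open, slides along the machine's x and stays where it is left (about 2 N to move)
- drawer_in (a point): centre of the drawer's inner floor, 18 mm above the bench, moves with the drawer, axes as the machine's. Floor 145 mm long (x), 186 wide (y). Side and rear walls 5 mm thick, 32 mm above the floor; front panel 12 mm thick, 66 mm above the floor, its inner face 72.5 mm towards -x. The machine's opening is 67 mm high above the floor; only floor in front of its face is free from above
- drawer_handle (a point): middle of the drawer's handle: dark steel bar 10 mm thick, 110 mm long along the machine's y, 58 mm above the bench, its axis 30 mm in front of the drawer's front panel (which reaches from 14 to 84 mm above the bench); moves with the drawer
- start (a joint): travel of the large start button, in m: 0 out, 0.006 fully pressed; a spring (5 N when fully in) pushes it back out
- start_top (a point): centre of the face of the large round start button: black, 34 mm in diameter, in a 50 mm steel collar over which it stands 10 mm proud, on the sloping panel to the left seen from the robot. Its z axis points out of the panel, 40 degrees from vertical towards the robot side; it is pressed along -z
- stop (a joint): travel of the small stop button, in m: 0 out, 0.005 pressed; not to be pressed
- stop_top (a point): centre of the face of the small stop button: black, 18 mm in diameter in a 34 mm steel collar, on the same panel 90 mm to the right of the start button; same axes; leave alone
- coupler: bystander: open copper tube coupler standing upright, 42 mm outside diameter, 2.5 mm wall, 52 mm high; origin: centre of its underside
- socket: bystander: steel deep wrench socket standing upright, straight, 34 mm in diameter at the top, 64 mm high; origin: centre of its underside
- wrench: bystander: flat steel wrench, 180 mm long, 38 mm wide, 8 mm thick, lying left of the machine; origin: under its middle, x along it
- spray_can: bystander: spray can standing right of the machine, 64 mm in diameter, 170 mm high; origin: centre of its underside
- rivet_gun: bystander: aluminium hand riveter lying right of the machine, about 180 mm by 110 mm, 22 mm thick; origin: under its body, x along it
Things that resemble listed ones, but are neither listed nor needed, are in the scene too. Leave any green or yellow look-alike of the chuck alone.

How it is judged:
On the way, in this order (a step that is already met when the one before it is completed fails the run):
1. the chuck stands upright on the floor of the still open drawer, let go (x of chuck in the frame of drawer_in between -0.072 and 0.072 m and y of chuck in the frame of drawer_in between -0.092 and 0.092 m and z of chuck in the frame of drawer_in between -0.004 and 0.006 m and angle between chuck's own z axis and vertical below 0.15 rad and value of joint drawer above 0.05 m and contact force between the fingers and chuck below 0.05 N), for 0.2 s.
2. the drawer is fully shut with the chuck standing in it (x of chuck in the frame of drawer_in between -0.072 and 0.072 m and y of chuck in the frame of drawer_in between -0.092 and 0.092 m and z of chuck in the frame of drawer_in between -0.004 and 0.006 m and angle between chuck's own z axis and vertical below 0.15 rad and value of joint drawer below 0.005 m), for 0.2 s.
3. the start button is held fully in (value of joint start above 0.0048 m and value of joint drawer below 0.005 m), for 0.2 s.
At the end, for the whole second after the job is handed in: the drawer is shut to within 5 mm, the chuck stands upright (within 0.15 rad) and still on the drawer's floor, and the start button has sprung back out (to within 1 mm) (all of step 2 and value of joint start below 0.001 m and linear speed of chuck below 0.02 m/s); the robot touches nothing.
It fails at once if the start button is pressed (over 3 mm) while the drawer is open by more than 10 mm (value of joint start above 0.003 m and value of joint drawer above 0.01 m).
It fails at once if the small stop button is pressed (over 2 mm) (value of joint stop above 0.002 m).
It fails at once if the chuck is let go more than 30 mm above the drawer's floor (x of chuck in the frame of drawer_in between -0.072 and 0.072 m and y of chuck in the frame of drawer_in between -0.092 and 0.092 m and z of chuck in the frame of drawer_in above 0.03 m and contact force between the fingers and chuck below 0.05 N).
It fails at once if another thing on the bench is moved by more than 30 mm (distance of any of coupler, socket, wrench, spray_can, rivet_gun from where it was at the start of the episode above 0.03 m).
It also fails if it takes over 69 s, if anything falls off the work surface, if the arm or the gripper's body presses on something with over 40 N, if the wrist force passes 120 N, or if a joint passes its speed limit or range.

### The arm

A 6-joint arm with a two-finger parallel gripper is mounted at the origin on the work surface. World frame = base frame: x ahead of the robot, y to its left, z up, the work surface at z = 0. Lengths are in m, angles in rad, forces in N, time in s.
With the tool pointing down it reaches from about 0.35 to 0.975 m from the base axis. Payload 4.9 kg.
Tool frame: the origin (TCP) lies at the very end of the fingers, on their centre line; the grasp point (between the pads) lies 19 mm behind it; z points along the fingers, y is the line along which they close (so a half turn about z gives the same grasp; the last joint's range is limited). The gripper opens to 85 mm and grips with 20 to 120 N. Pads are 22 mm wide; open, the fingers measure 114 mm over their backs; the gripper's body (76 mm by 85 mm) begins 54 mm behind the grasp point. The pads swing forward as they close: fully open they stand 13 mm farther back than shut.
Start: joints at [-1.379, 0.053, 1.613, -0, 1.476, -0.119], TCP at [0.191, -0.595, 0.231] pointing down, gripper open.
Joint ranges: [-3.01, 3.01], [-1.01, 2.22], [0.06, 2.58], [-1.02, 4.17], [0.09, 2.62], [-3.14, 3.14]. Speed limits (rad/s): [2.57, 2.57, 3.14, 3.14, 3.14, 3.14].

### API

Orientations are given as a rotation vector (axis times angle).
In Python, from station import get_obs, get_image, get_calibration, finish_job gives the robot as it stands.
- The arm moves only by the tool servo_tool, never from a script. Its argument "increments" is a list of rows, each a list of 5 numbers: the opening, from 0 (shut) to 1 (fully open), then the shift along the tool's x, y, z in mm, then the turn about the tool's z in degrees. In form: [[jaw, tx, ty, tz, spin], ...]. A call has 1 to 12 rows; each row shifts and turns the commanded pose from where the row before left it, along the tool's axes as they then stand; what a row does not reach is not made up. A row lasts 1/8 s, in which the tool goes at most 62.5 mm and 10.7 degrees, less where a joint would pass 70% of its speed; a pose out of reach is approached as far as the arm can. A call is refused whole if a number of a shift passes 62.5 or a number of a turn 10.7, either way. A call with a gripper value outside its range is refused whole. The fingers move at their own pace and stop on an object; "force" is the grip in N (left out, the last holds). Time passes only in rows, so rows that do not move let the fingers close. It gives the time, the measured TCP pose, the force, the opening and the grip force at its end, in the units of the state.
- get_obs(): the state, without advancing time (a new reading comes with each control period).
- get_image(name): name is "scene" or "top" or "wrist"; returns the picture (400x640x3 uint8, red, green, blue); there is no depth.
- get_calibration(name): a dict with "fx", "fy", "cx", "cy" (pixels), "dist_coeffs" ([k1, k2, p1, p2, k3] as OpenCV has them; the pictures are not rectified), "R" (3x3) and "t" (3): a world point X has camera coordinates R X + t; the wrist camera has in their place "mount" (4x4, takes a point from camera to tool coordinates, whose origin is the TCP and whose axes are the flange's). Camera axes: x right, y down, z forward; pixel columns grow to the right and rows downward; lengths in m; the calibration is good to about 2 mm. A picture is of the moment at which its call begins: read the wrist's pose just before it. get_calibration takes no time and is no camera call.
- finish_job(): hands the job in; it is judged then, once.
The state is a dict: "t": time; "q": joint angles; "dq": joint speeds; "effort": joint torques, N m; "tool_pos": TCP position; "tool_rot": TCP orientation; "contact_force": force on the tool from outside, world axes, zero at the start; "wrist_torque": the same for the moment, N m; "opening": finger opening in m; "grip_force": force on a finger pad.
Only numpy, scipy, OpenCV 4.12 (cv2) and the standard library are available. Lean on these libraries where they do the work, as an engineer would, in place of code of your own. Each camera call takes 0.05 s, during which the arm holds its last target. There are 200 camera calls.

## Working session

There is one attempt and no reset: what is moved stays moved. The work goes in short steps, Python scripts to look and compute and a tool call to move; the robot and the scene stay as the last step left them, time stands still between calls to the robot, and variables do not carry over. Pictures are saved under pics/ and viewed, at most 10 in all, crops included, and the job is handed in when it is done.

Besides the shell and the picture viewer there is one more tool, called as a command line: name --pt "numbers of a row" for each row, then --argument value for the rest. servo_tool: Moves the arm, as the interface text tells. Its arguments: {"type":"object","properties":{"increments":{"type":"array"},"force":{"type":"number"}},"required":["increments"]}

```bash
mkdir -p pics; ls; python3 - <<'E'
from station import *
import cv2,json
for n in("scene","top"):
    cv2.imwrite(f"pics/{n}0.png",get_image(n)[:,:,::-1]); print(n,get_calibration(n))
print(get_calibration("wrist")); print(get_obs())
E
```

```text
pics
scene {'fx': 402.04053810993304, 'fy': 402.04053810993304, 'cx': 323.8191754841027, 'cy': 201.52055487161982, 'dist_coeffs': array([-0.0552631,  0.       ,  0.       ,  0.       ,  0.       ]), 'R': array([[ 0.83146396, -0.55543346, -0.01270258],
       [-0.48457143, -0.71382277, -0.50561604],
       [ 0.27176867,  0.42655682, -0.86266509]]), 't': array([-0.46151694,  0.35900206,  0.94522736])}
top {'fx': 506.26707503321984, 'fy': 506.26707503321984, 'cx': 326.134637048405, 'cy': 187.69341687695712, 'dist_coeffs': array([-0.0491811,  0.       ,  0.       ,  0.       ,  0.       ]), 'R': array([[ 0.09368312, -0.99559223,  0.00442535],
       [-0.97415963, -0.09258207, -0.20601353],
       [ 0.20551517,  0.01498899, -0.97853914]]), 't': array([-0.02377283,  0.55735532,  1.36887415])}
{'fx': 356.1416446395245, 'fy': 356.1416446395245, 'cx': 317.4618107924904, 'cy': 206.0230470936752, 'dist_coeffs': array([-0.05045641,  0.        ,  0.        ,  0.        ,  0.        ]), 'mount': array([[-1.00331825e-04, -9.51799955e-01, -3.06719473e-01,
         8.01264846e-02],
       [ 9.9999966
[... 212 characters left out ...]
        1.00000000e+00]])}
{'t': 0.1, 'q': array([-1.37903913e+00,  5.33550671e-02,  1.61414142e+00,  1.02675981e-05,
        1.47596279e+00, -1.19001125e-01]), 'dq': array([ 0.00183302, -0.00231982, -0.00401798,  0.00066947,  0.00026415,
        0.00057193]), 'effort': array([-1.56108131e-04, -3.94908679e+01, -3.71361530e+01, -1.98456728e-04,
        3.92823436e-03, -1.22579101e-05]), 'tool_pos': array([ 0.19101049, -0.59452246,  0.23015524]), 'tool_rot': array([-3.10190260e+00, -4.85885989e-01,  9.05424984e-05]), 'contact_force': array([ 0.23579064, -0.32599173, -0.40871828]), 'wrist_torque': array([-0.02074944,  0.02827104, -0.02691229]), 'grip_force': 0.0, 'opening': 0.08548156757765833}
```

View pics/scene0.png

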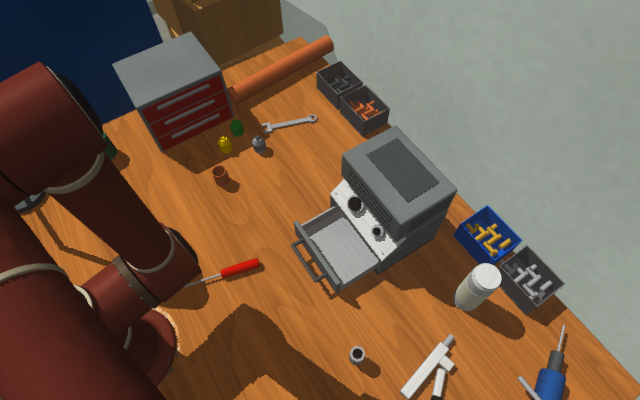

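View pics/top0.png

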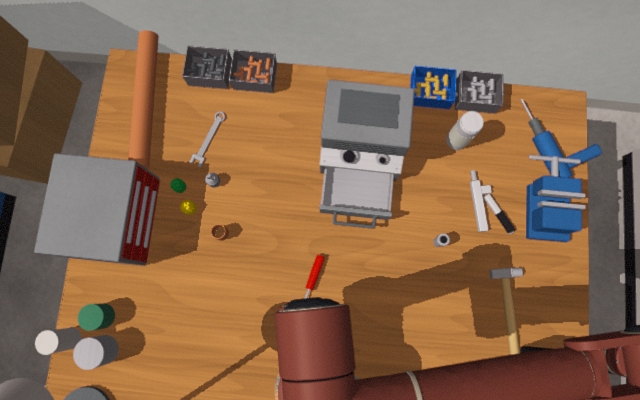

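The chuck is at top (213,180) / scene (259,144), with green (178,185) and yellow (188,207) decoys and the wrench nearby. The coupler is at (220,231) and the socket at (443,240). The machine's drawer is open, the start button is at top (349,157) and the stop button at (383,160). I'll enlarge these areas.

```bash
cat > h.py <<'E'
import numpy as np,cv2
from station import *
from scipy.spatial.transform import Rotation as Rn
def cam(n,obs=None):
    c=get_calibration(n);K=np.array([[c['fx'],0,c['cx']],[0,c['fy'],c['cy']],[0,0,1]])
    if n=="wrist":
        T=np.eye(4);T[:3,:3]=Rn.from_rotvec(obs['tool_rot']).as_matrix();T[:3,3]=obs['tool_pos']
        M=T@c['mount'];R=M[:3,:3].T;return K,c['dist_coeffs'],R,-R@M[:3,3]
    return K,c['dist_coeffs'],c['R'],c['t']
def ray(C,p):
    K,d,R,t=C;u=cv2.undistortPoints(np.array([[p]],float),K,d)[0,0]
    v=R.T@np.array([u[0],u[1],1]);return -R.T@t,v/np.linalg.norm(v)
def onz(C,p,z):
    o,v=ray(C,p);return o+v*(z-o[2])/v[2]
def proj(C,X):
    K,d,R,t=C;return cv2.projectPoints(np.atleast_2d(np.array(X,float)),cv2.Rodrigues(R)[0],t,K,d)[0][:,0]
def tri(rs):
    A=sum(np.eye(3)-np.outer(v,v) for o,v in rs);b=sum((np.eye(3)-np.outer(v,v))@o for o,v in rs);return np.linalg.solve(A,b)
E
python3 - <<'E'
from h import *
a=cv2.imread("pics/top0.png");b=cv2.imread("pics/scene0.png")
f=lambda im,x,y:cv2.resize(im[y:y+75,x:x+100],(400,300),interpolation=cv2.INTER_CUBIC)
im=np.vstack([np.hstack([f(a,165,145),f(a,310,138)]),np.hstack([f(b,210,105),f(b,315,180)])])
cv2.imwrite("pics/z.png",im)
T,S=cam("top"),cam("scene")
print(tri([ray(T,(213,180)),ray(S,(259,143))]),tri([ray(T,(349,157)),ray(S,(355,205))]),tri([ray(T,(383,160)),ray(S,(377,231))]))
E
```

```text
[0.5557227  0.35762605 0.02623795] [ 0.63369324 -0.02602426  0.1229642 ] [ 0.63076651 -0.11777674  0.13451029]
```

View pics/z.png

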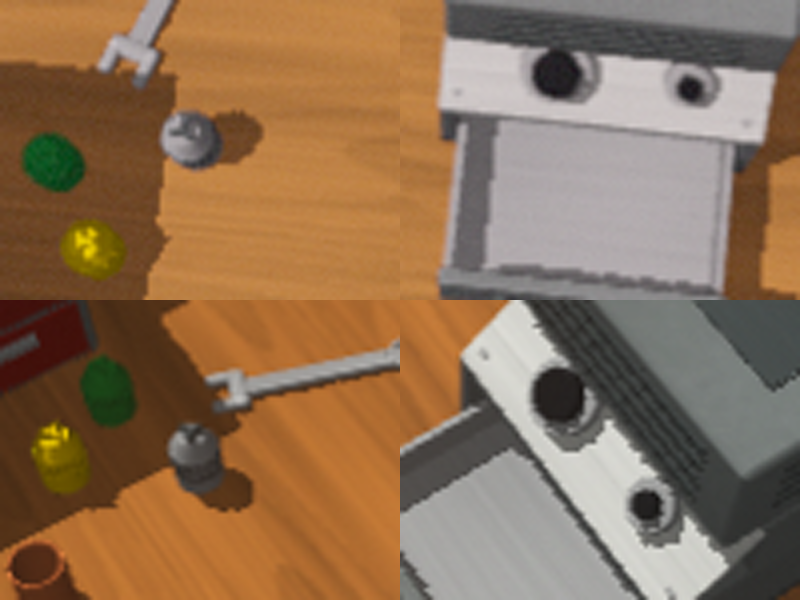

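The crops show the chuck's body centred at about top (212.5,180) and scene (259,144), the start button at top (349,156.3) / scene (354.5,203.8), and the stop button at top (382.5,160). The front top edge of the panel runs from top (320,164.8) to (402,173.8).

```bash
python3 - <<'E'
from h import *
T,S=cam("top"),cam("scene")
L,R=onz(T,(320,164.8),.095),onz(T,(402,173.8),.095)
print(L,R,np.linalg.norm(L-R));d=L-R;print("yaw",np.degrees(np.arctan2(-d[0],d[1])))
sa=tri([ray(T,(349,156.3)),ray(S,(354.5,203.8))]);sb=tri([ray(T,(382.5,160)),ray(S,(377.2,231.3))])
print(sa,sb);d=sa-sb;print("yaw",np.degrees(np.arctan2(-d[0],d[1])),np.linalg.norm(d))
# drawer front panel top edge (z .084) & handle in top image; masks
a=cv2.imread("pics/top0.png");cv2.imwrite("pics/dr.png",cv2.resize(a[160:235,305:415],(800,545),interpolation=cv2.INTER_CUBIC))
print(onz(T,(212.5,180),.028),tri([ray(T,(212.5,180)),ray(S,(259,144))]))
b=cv2.imread("pics/top0.png")
for z,r in((0.056,.01),(0.036,.019),(0,.019)):
    print(z,[proj(T,[.556,.357,z]).round(1),proj(S,[.556,.357,z]).round(1)])
E
```

```text
[0.61229143 0.05123143 0.095     ] [ 0.60829896 -0.17691995  0.095     ] 0.2281863097881424
yaw -1.002528718308091
[ 0.63298321 -0.02551775  0.12960703] [ 0.63230895 -0.11697131  0.1295117 ]
yaw -0.42241760141628504 0.09145609230193232
[0.55497886 0.35865579 0.028     ] [0.55682622 0.36134104 0.01718614]
0.056 [array([[211. , 177.5]]), array([[257.6, 136.9]])]
0.036 [array([[212.5, 179.1]]), array([[258.6, 141.1]])]
0 [array([[215.1, 181.8]]), array([[260.4, 148.4]])]
```

View pics/dr.png

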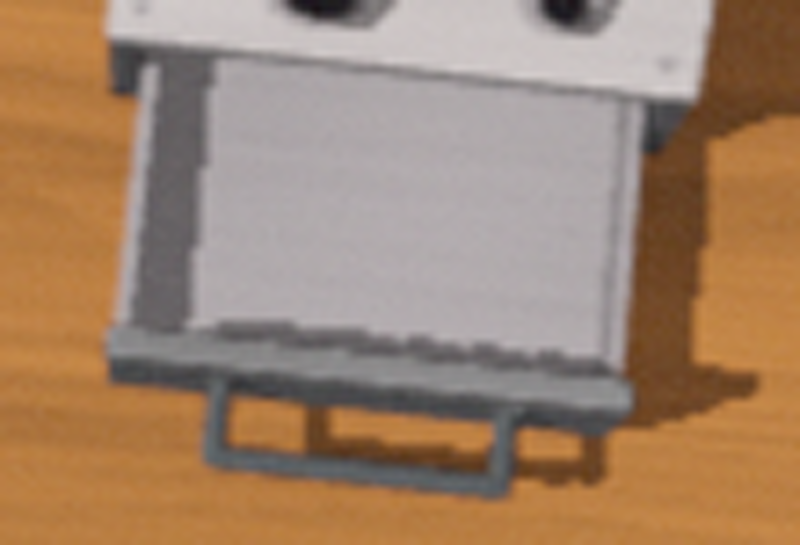

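The front panel's top edge runs from (108,327)–(632,380) at the back to (108,360)–(632,412) at the front, and the handle bar from (210,460) to (505,490), all in crop pixels. Next I'll get the neighbours and the drawer frame.

```bash
python3 - <<'E'
from h import *
T=cam("top")
g=lambda x,y,z:onz(T,(305+x/7.27,160+y/7.27),z).round(4)
print("panel back",g(108,327,.084),g(632,380,.084),"front",g(108,360,.084),g(632,412,.084))
print("handle",g(210,460,.063),g(505,490,.063))
for n,p,z in(("green",(178,185),.03),("yellow",(188,207),.03),("wrenchend",(195,163),.008),("wrench end2",(203,165),.008),("coupler",(220,231),.03)):print(n,onz(T,p,z).round(3))
o=get_obs();print(Rn.from_rotvec(o['tool_rot']).as_matrix().round(3),o['tool_pos'])
R=Rn.from_rotvec(o['tool_rot']).as_matrix()
print(R.T@(np.array([.48,.36,.23])-o['tool_pos']))
E
```

```text
panel back [0.5017 0.041  0.084 ] [ 0.5002 -0.1577  0.084 ] front [0.4892 0.0398 0.084 ] [ 0.488  -0.1585  0.084 ]
handle [ 0.4579 -0.0021  0.063 ] [ 0.457  -0.1149  0.063 ]
green [0.53  0.456 0.03 ]
yellow [0.469 0.417 0.03 ]
wrenchend [0.605 0.423 0.008]
wrench end2 [0.601 0.398 0.008]
coupler [0.41  0.316 0.03 ]
[[ 0.952  0.306 -0.   ]
 [ 0.306 -0.952  0.002]
 [ 0.    -0.002 -1.   ]] [ 0.19101049 -0.59452246  0.23015524]
[ 0.56702102 -0.82043403  0.00180627]
```

servo_tool --pt "0.7 40 -50 0 0" --pt "0.7 40 -50 0 0" --pt "0.7 40 -50 0 0" --pt "0.7 40 -50 0 0" --pt "0.7 40 -50 0 0" --pt "0.7 40 -50 0 0" --pt "0.7 40 -50 0 0" --pt "0.7 40 -50 0 0" --pt "0.7 40 -50 0 0" --pt "0.7 40 -50 0 0" --pt "0.7 40 -50 0 0" --pt "0.7 40 -50 0 0" --force 40

```text
t: 1.6
tool_pos: [0.4583, 0.1081, 0.2311]
tool_rot: [3.103, 0.487, 0.001]
contact_force: [1.2, -0.9, 0.8]
opening: 0.0599
grip_force: 0.0
```

servo_tool --pt "0.7 40 -50 0 0" --pt "0.7 40 -50 0 0" --pt "0.7 40 -50 0 0" --pt "0.7 40 -45 0 0" --pt "0.7 0 0 0 9" --pt "0.7 0 0 0 9" --pt "0.7 0 0 0 0" --pt "0.7 0 0 0 0"

```text
t: 2.6
tool_pos: [0.549, 0.3359, 0.2311]
tool_rot: [3.141, -0.002, -0.001]
contact_force: [-0.0, -0.2, 0.5]
opening: 0.0599
grip_force: 0.0
```

```bash
python3 - <<'E'
from h import *
o=get_obs();im=get_image("wrist")[:,:,::-1];cv2.imwrite("pics/w1.png",im)
print(o['tool_pos'],o['opening'],Rn.from_rotvec(o['tool_rot']).as_matrix().round(3))
print(proj(cam("wrist",o),[[.556,.359,.056],[.556,.359,0]]))
E
```

```text
[0.54901159 0.33593677 0.23108997] 0.05994986729045055 [[ 1.    -0.001 -0.   ]
 [-0.001 -1.    -0.   ]
 [-0.     0.    -1.   ]]
[[293.58029754 175.48167499]
 [296.91411182 163.57322393]]
```

View pics/w1.png

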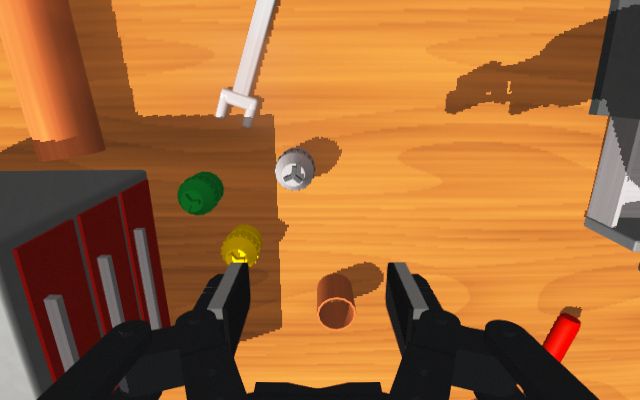

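The wrist view shows the chuck's three-jaw nose at (294,173), which agrees with the estimate of about (0.557, 0.359). The wrench jaw is at (237,105), and yellow is well clear at (240,247). I'll descend.

servo_tool --pt "0.7 8 -23 0 0" --pt "0.7 0 0 30 0" --pt "0.7 0 0 30 0" --pt "0.7 0 0 30 0" --pt "0.7 0 0 30 0" --pt "0.7 0 0 30 0" --pt "0.7 0 0 30 0" --pt "0.7 0 0 20 0" --pt "0.7 0 0 15 0" --pt "0.7 0 0 12 0" --pt "0.7 0 0 0 0" --pt "0.7 0 0 0 0"

```text
t: 4.15
tool_pos: [0.558, 0.3595, 0.0053]
tool_rot: [-3.141, 0.005, -0.002]
contact_force: [0.2, -1.0, 0.2]
opening: 0.0594
grip_force: 0.0
```

servo_tool --pt "0.5 0 0 0 0" --pt "0.45 0 0 0 0" --pt "0.42 0 0 0 0" --pt "0.3 0 0 0 0" --pt "0.3 0 0 0 0" --pt "0.3 0 0 0 0" --pt "0.3 0 0 0 0" --force 40

```text
t: 5.03
tool_pos: [0.5579, 0.3591, 0.0053]
tool_rot: [3.142, -0.005, 0.002]
contact_force: [-1.1, -2.5, 7.0]
opening: 0.0367
grip_force: 40.3
```

servo_tool --pt "0.3 0 0 -10 0" --pt "0.3 0 0 -20 0" --pt "0.3 0 0 -30 0" --pt "0.3 0 0 -30 0" --pt "0.3 0 0 -30 0" --pt "0.3 0 0 -10 0" --pt "0.3 0 0 0 0"

```text
t: 5.9
tool_pos: [0.5575, 0.3593, 0.1352]
tool_rot: [-3.141, 0.005, -0.002]
contact_force: [-0.3, 0.3, -4.3]
opening: 0.0367
grip_force: 40.7
```

servo_tool --pt "0.3 0 19 0 0" --pt "0.3 0 40 0 0" --pt "0.3 0 40 0 0" --pt "0.3 0 40 0 0" --pt "0.3 0 40 0 0" --pt "0.3 0 40 0 0" --pt "0.3 0 40 0 0" --pt "0.3 0 40 0 0" --pt "0.3 0 40 0 0" --pt "0.3 -5 40 0 0" --pt "0.3 0 25 0 0" --pt "0.3 0 15 0 0"

```text
t: 7.4
tool_pos: [0.5493, -0.0614, 0.1327]
tool_rot: [-3.141, 0.008, 0.004]
contact_force: [0.1, 0.1, -3.8]
opening: 0.0367
grip_force: 41.0
```

servo_tool --pt "0.3 0 0 0 0" --pt "0.3 0 0 0 0" --pt "0.3 0 0 0 0"

```text
t: 7.78
tool_pos: [0.5508, -0.059, 0.1342]
tool_rot: [-3.141, 0.003, 0.0]
contact_force: [-0.3, -1.0, -2.9]
opening: 0.0368
grip_force: 41.0
```

```bash
python3 - <<'E'
from h import *
o=get_obs();a=get_image("scene")[:,:,::-1];b=get_image("wrist")[:,:,::-1]
print(o['tool_pos'],o['tool_rot'],o['opening'],o['contact_force'])
cv2.imwrite("pics/c1.png",np.vstack([cv2.resize(a[130:305,270:480],(500,416),interpolation=cv2.INTER_CUBIC)[:300],cv2.resize(b,(500,300))]))
E
```

```text
[ 0.55080423 -0.05896031  0.13418775] [-3.14129964e+00  3.22215406e-03  3.54599734e-04] 0.03683347964234418 [-0.31929125 -0.97749995 -2.90571791]
```

View pics/c1.png

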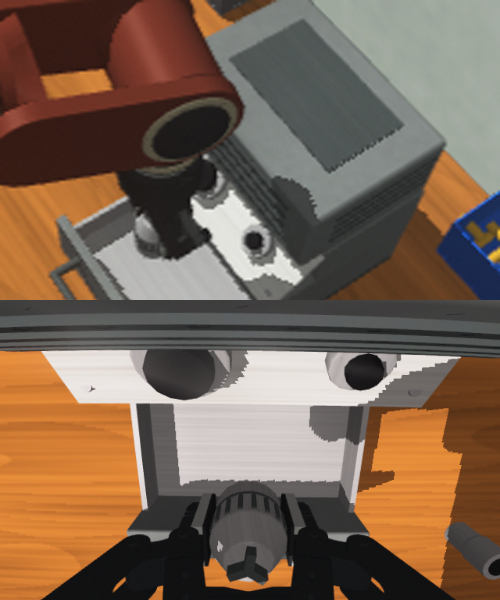

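The chuck is held upright over the centre of the drawer (wrist crop, about (248,540), between walls at x 145 and 355). The wrist camera side faces the head, so I'll check whether a half turn is possible before lowering.

```bash
python3 -c "
from h import *
print(get_obs()['q'].round(3))"
```

```text
[-0.241 -0.036  1.868  0.     1.309  1.332]
```

servo_tool --pt "0.3 0 0 0 -10" --pt "0.3 0 0 0 -10" --pt "0.3 0 0 0 -10" --pt "0.3 0 0 0 -10" --pt "0.3 0 0 0 -10" --pt "0.3 0 0 0 -10" --pt "0.3 0 0 0 -10" --pt "0.3 0 0 0 -10" --pt "0.3 0 0 0 -10" --pt "0.3 0 0 0 -10" --pt "0.3 0 0 0 -10" --pt "0.3 0 0 0 -10"

```text
t: 9.38
tool_pos: [0.5509, -0.0594, 0.1343]
tool_rot: [-1.566, -2.723, -0.0]
contact_force: [-0.9, -0.3, -3.9]
opening: 0.0365
grip_force: 41.0
```

servo_tool --pt "0.3 0 0 0 -10" --pt "0.3 0 0 0 -10" --pt "0.3 0 0 0 -10" --pt "0.3 0 0 0 -10" --pt "0.3 0 0 0 -10" --pt "0.3 0 0 0 -10" --pt "0.3 0 0 0 0" --pt "0.3 0 0 0 0"

```text
t: 10.38
tool_pos: [0.5509, -0.0596, 0.1343]
tool_rot: [0.008, 3.142, 0.0]
contact_force: [0.4, -0.0, -3.8]
opening: 0.0368
grip_force: 41.0
```

servo_tool --pt "0.3 0 0 15 0" --pt "0.3 0 0 20 0" --pt "0.3 0 0 20 0" --pt "0.3 0 0 20 0" --pt "0.3 0 0 12 0" --pt "0.3 0 0 10 0" --pt "0.3 0 0 6 0" --pt "0.3 0 0 0 0" --pt "0.3 0 0 0 0"

```text
t: 11.5
tool_pos: [0.5514, -0.06, 0.032]
tool_rot: [0.005, 3.14, -0.001]
contact_force: [-0.5, 0.6, -3.7]
opening: 0.0366
grip_force: 40.9
```

servo_tool --pt "0.3 0 0 3 0" --pt "0.3 0 0 2 0" --pt "0.3 0 0 2 0" --pt "0.3 0 0 0 0" --pt "0.3 0 0 0 0"

```text
t: 12.12
tool_pos: [0.5509, -0.0599, 0.0243]
tool_rot: [0.005, 3.142, -0.0]
contact_force: [0.4, -0.5, -3.0]
opening: 0.0371
grip_force: 41.0
```

servo_tool --pt "0.3 0 0 1 0" --pt "0.3 0 0 0 0" --pt "0.3 0 0 0 0"

```text
t: 12.5
tool_pos: [0.5509, -0.0599, 0.0234]
tool_rot: [0.005, 3.141, -0.0]
contact_force: [-0.0, 0.0, -3.0]
opening: 0.0369
grip_force: 41.0
```

servo_tool --pt "0.3 0 0 1 0" --pt "0.3 0 0 0 0" --pt "0.3 0 0 0 0"

```text
t: 12.88
tool_pos: [0.5516, -0.0599, 0.0233]
tool_rot: [0.005, 3.14, -0.0]
contact_force: [-1.1, 0.7, 5.2]
opening: 0.0366
grip_force: 41.7
```

Contact with the floor is felt (force went from -3 to +5 N). Opening.

servo_tool --pt "0.45 0 0 0 0" --pt "0.48 0 0 0 0" --pt "0.52 0 0 0 0" --pt "0.6 0 0 0 0" --pt "0.7 0 0 0 0" --pt "0.7 0 0 0 0" --pt "0.7 0 0 0 0"

```text
t: 13.75
tool_pos: [0.5508, -0.0599, 0.0223]
tool_rot: [-0.005, -3.142, -0.0]
contact_force: [-0.1, 0.1, -0.4]
opening: 0.0602
grip_force: 0.0
```

servo_tool --pt "0.7 0 0 -5 0" --pt "0.7 0 0 -15 0" --pt "0.7 0 0 -30 0" --pt "0.7 0 0 -30 0" --pt "0.7 0 0 -30 0" --pt "0.7 0 0 -10 0" --pt "0.7 40 0 0 0" --pt "0.7 50 0 0 0" --pt "0.7 50 0 0 0" --pt "0.2 10 0 0 0" --pt "0 0 0 0 0" --pt "0 0 0 0 0"

```text
t: 15.25
tool_pos: [0.4018, -0.0595, 0.1428]
tool_rot: [0.005, 3.141, -0.0]
contact_force: [0.5, 0.6, 0.4]
opening: 0.0055
grip_force: 0.0
```

```bash
python3 - <<'E'
from h import *
o=get_obs();a=get_image("top")[:,:,::-1]; b=get_image("scene")[:,:,::-1]
print(o['tool_pos'],o['tool_rot'],o['opening'],o['contact_force'])
cv2.imwrite("pics/d1.png",np.hstack([cv2.resize(a[130:250,290:430],(400,343),interpolation=cv2.INTER_CUBIC),cv2.resize(b[165:305,270:433],(400,343),interpolation=cv2.INTER_CUBIC)]))
E
```

```text
[ 0.40183853 -0.05954112  0.14278326] [ 5.02201326e-03  3.14082793e+00 -1.98098593e-04] 0.005496123466435188 [0.48325309 0.55299914 0.4398183 ]
```

View pics/d1.png

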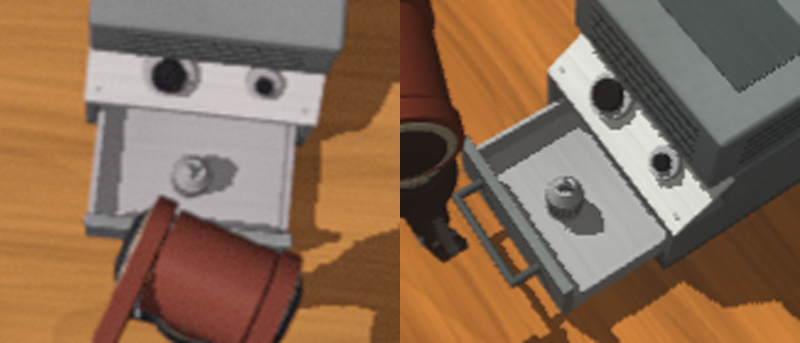

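The chuck stands in the drawer in both views (crop (192,173) and (564,198)), well off the front panel. Now I'll lower in front of the handle and push.

servo_tool --pt "0 0 0 20 0" --pt "0 0 0 30 0" --pt "0 0 0 30 0" --pt "0 0 0 18 0" --pt "0 -10 0 0 0" --pt "0 -15 0 0 0" --pt "0 -5 0 0 0" --pt "0 0 0 0 0"

```text
t: 16.35
tool_pos: [0.4318, -0.0596, 0.0451]
tool_rot: [0.005, 3.141, -0.0]
contact_force: [0.0, -0.1, 0.3]
opening: -0.0002
grip_force: 0.0
```

servo_tool --pt "0 -3 0 0 0" --pt "0 -3 0 0 0" --pt "0 -3 0 0 0" --pt "0 -3 0 0 0" --pt "0 -3 0 0 0" --pt "0 -4 0 0 0" --pt "0 -5 0 0 0" --pt "0 -6 0 0 0" --pt "0 -6 0 0 0" --pt "0 -6 0 0 0" --pt "0 -6 0 0 0" --pt "0 -6 0 0 0"

```text
t: 17.85
tool_pos: [0.4852, -0.0596, 0.0442]
tool_rot: [-0.005, -3.141, -0.0]
contact_force: [-1.4, -0.5, -0.3]
opening: 0.0002
grip_force: 0.8
```

servo_tool --pt "0 -6 0 0 0" --pt "0 -6 0 0 0" --pt "0 -6 0 0 0" --pt "0 -6 0 0 0" --pt "0 -6 0 0 0" --pt "0 -6 0 0 0" --pt "0 -6 0 0 0" --pt "0 -5 0 0 0" --pt "0 -4 0 0 0" --pt "0 -3 0 0 0" --pt "0 -2 0 0 0" --pt "0 -2 0 0 0"

```text
t: 19.35
tool_pos: [0.5429, -0.0599, 0.0443]
tool_rot: [-0.005, -3.142, 0.0]
contact_force: [-1.8, -0.5, 0.1]
opening: 0.0
grip_force: 0.8
```

servo_tool --pt "0 -2 0 0 0" --pt "0 -2 0 0 0" --pt "0 -2 0 0 0" --pt "0 0 0 0 0"

```text
t: 19.85
tool_pos: [0.5489, -0.0598, 0.0443]
tool_rot: [0.005, 3.142, 0.0]
contact_force: [-1.7, -0.4, -0.1]
opening: -0.0001
grip_force: 0.7
```

servo_tool --pt "0 -2 0 0 0" --pt "0 -2 0 0 0" --pt "0 0 0 0 0"

```text
t: 20.23
tool_pos: [0.5492, -0.0598, 0.0441]
tool_rot: [-0.004, -3.131, -0.0]
contact_force: [-16.1, -1.4, 12.0]
opening: -0.0003
grip_force: 8.2
```

servo_tool --pt "0 -2 0 0 0" --pt "0 -2 0 0 0" --pt "0 0 0 0 0"

```text
t: 20.6
tool_pos: [0.5493, -0.0598, 0.0441]
tool_rot: [-0.004, -3.12, -0.001]
contact_force: [-31.5, -1.8, 24.1]
opening: 0.0001
grip_force: 16.0
```

The drawer is hard against its stop (31 N). Backing off, raising and re-measuring.

servo_tool --pt "0 10 0 0 0" --pt "0 20 0 0 0" --pt "0 20 0 0 0" --pt "0 0 0 -30 0" --pt "0 0 0 -50 0" --pt "0 0 0 -50 0" --pt "0 0 0 -50 0" --pt "0 0 0 -20 0" --pt "1 0 0 0 0" --pt "1 0 0 0 0" --pt "1 0 0 0 0"

```text
t: 21.98
tool_pos: [0.5058, -0.0594, 0.2416]
tool_rot: [-0.005, -3.137, -0.002]
contact_force: [-0.5, -0.7, -0.6]
opening: 0.0544
grip_force: 0.0
```

```bash
python3 - <<'E'
from h import *
o=get_obs();w=get_image("wrist")[:,:,::-1].copy();W=cam("wrist",o)
print(o['tool_pos'],o['tool_rot'],o['opening'],o['contact_force'])
print(proj(W,[[.633,-.0255,.1296],[.632,-.117,.1296]]))
cv2.imwrite("pics/e1.png",w)
E
```

```text
[ 0.50579852 -0.05941112  0.24155728] [-5.26598880e-03 -3.13740499e+00 -1.93771606e-03] 0.054402295669976855 [-0.45166039 -0.66980765 -0.62221433]
[[355.63304217 343.15772177]
 [249.04602553 342.34813319]]
```

View pics/e1.png

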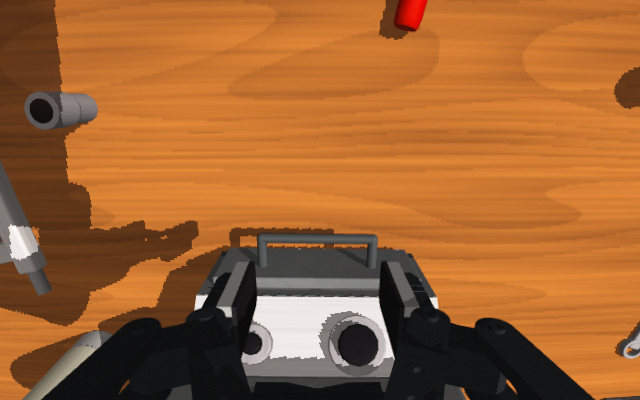

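The wrist view shows the drawer shut flush, the start button at (358,345), within about 2 px of the prediction, and the stop button at (252,344). The finger knuckles bulge outward, so I'll measure their profile in the tool frame from this picture before choosing how to reach the button.

```bash
python3 - <<'E'
from h import *
c=get_calibration("wrist");M=c['mount'];K=np.array([[c['fx'],0,c['cx']],[0,c['fy'],c['cy']],[0,0,1]])
for xp in(0.011,0.0):
  for p in((240,261),(256,264),(382,261),(400,262),(436,290),(500,322),(205,310),(185,320),(135,322),(108,338),(40,400)):
    u=cv2.undistortPoints(np.array([[p]],float),K,c['dist_coeffs'])[0,0];v=M[:3,:3]@[u[0],u[1],1]
    s=(xp-M[0,3])/v[0];print(xp,p,((M[:3,3]+s*v)*1000).round(0))
# image at full open: silhouette of dark gripper, right side outline in tool y,z (x=0 plane)
o=get_obs();print(o['opening'])
E
```

```text
0.011 (240, 261) [ 11. -30.  -9.]
0.011 (256, 264) [ 11. -23. -11.]
0.011 (382, 261) [11. 28. -9.]
0.011 (400, 262) [ 11.  35. -10.]
0.011 (436, 290) [ 11.  43. -32.]
0.011 (500, 322) [ 11.  57. -50.]
0.011 (205, 310) [ 11. -34. -44.]
0.011 (185, 320) [ 11. -39. -49.]
0.011 (135, 322) [ 11. -54. -50.]
0.011 (108, 338) [ 11. -58. -58.]
0.011 (40, 400) [ 11. -62. -81.]
0.0 (240, 261) [  0. -36.  13.]
0.0 (256, 264) [  0. -27.  10.]
0.0 (382, 261) [ 0. 33. 13.]
0.0 (400, 262) [ 0. 41. 12.]
0.0 (436, 290) [  0.  50. -13.]
0.0 (500, 322) [  0.  67. -35.]
0.0 (205, 310) [  0. -40. -28.]
0.0 (185, 320) [  0. -46. -34.]
0.0 (135, 322) [  0. -63. -35.]
0.0 (108, 338) [  0. -68. -44.]
0.0 (40, 400) [  0. -73. -71.]
0.0615307386685885
```

The knuckles overhang the fingertips by about 20 mm, so a vertical gripper can't reach the button under the head. A tilt is needed, but the interface offers no tilt axis. I'll test whether commanding beyond the reach limit tilts the tool, high above the machine where it's free.

servo_tool --pt "0 0 0 -50 0" --pt "0 0 0 -60 0" --pt "0 -40 0 -60 0" --pt "0 -60 0 0 0" --pt "0 -60 0 0 0" --pt "0 -60 0 0 0" --pt "0 -60 0 0 0" --pt "0 -60 0 0 0" --pt "0 -60 0 0 0" --pt "0 -60 0 0 0"

```text
t: 23.28
tool_pos: [0.935, -0.0612, 0.4011]
tool_rot: [0.005, 3.137, -0.0]
contact_force: [2.2, -0.1, 0.8]
opening: 0.0001
grip_force: 0.0
```

servo_tool --pt "0 -60 0 0 0" --pt "0 -60 0 0 0" --pt "0 -60 0 0 0"

```text
t: 23.65
tool_pos: [0.9898, -0.0546, 0.3507]
tool_rot: [0.005, 3.046, -0.008]
contact_force: [-0.4, -0.7, 1.4]
opening: 0.0002
grip_force: 0.0
```

```bash
python3 -c "
from h import *
o=get_obs();print(o['q'].round(3),o['tool_pos'].round(3),Rn.from_rotvec(o['tool_rot']).as_matrix().round(3),o['t'])"
```

```text
[-0.132  1.058  0.058  0.008  1.929 -1.696] [ 0.99  -0.055  0.351] [[-0.995  0.004  0.096]
 [ 0.003  1.    -0.005]
 [-0.096 -0.005 -0.995]] 23.65
```

It works: at the limit the tool tilts forward (5.5° so far) in the direction needed. Continuing.

servo_tool --pt "0 -60 0 -20 0" --pt "0 -60 0 -20 0" --pt "0 -60 0 -20 0" --pt "0 -60 0 -20 0"

```text
t: 24.15
tool_pos: [1.02, -0.0452, 0.3917]
tool_rot: [0.005, 2.887, -0.019]
contact_force: [-0.2, 0.7, -0.5]
opening: 0.0004
grip_force: 0.0
```

```bash
python3 -c "
from h import *
o=get_obs();print(o['q'].round(3),o['tool_pos'].round(3),Rn.from_rotvec(o['tool_rot']).as_matrix().round(3),o['t'])"
```

```text
[-0.122  1.025  0.055  0.018  1.807 -1.683] [ 1.02  -0.045  0.392] [[-0.968  0.005  0.252]
 [ 0.002  1.    -0.013]
 [-0.252 -0.013 -0.968]] 24.15
```

servo_tool --pt "0 -60 0 -20 0" --pt "0 -60 0 -20 0" --pt "0 -60 0 -20 0" --pt "0 -60 0 -20 0" --pt "0 -60 0 -20 0" --pt "0 -60 0 -20 0"

```text
t: 24.9
tool_pos: [1.0422, -0.0336, 0.4858]
tool_rot: [0.004, 2.667, -0.028]
contact_force: [0.1, -1.0, -0.4]
opening: -0.0001
grip_force: 0.0
```

```bash
python3 -c "
from h import *
o=get_obs();print(o['q'].round(3),o['tool_pos'].round(3),Rn.from_rotvec(o['tool_rot']).as_matrix().round(3),o['t'])"
```

```text
[-0.112  0.947  0.056  0.031  1.664 -1.669] [ 1.042 -0.034  0.486] [[-0.889  0.007  0.457]
 [-0.002  1.    -0.021]
 [-0.457 -0.019 -0.889]] 24.9
```

servo_tool --pt "0 -60 0 -20 0" --pt "0 -60 0 -20 0" --pt "0 -60 0 -20 0" --pt "0 -60 0 -20 0" --pt "0 -60 0 -20 0"

```text
t: 25.52
tool_pos: [1.0346, -0.0251, 0.5958]
tool_rot: [0.003, 2.486, -0.033]
contact_force: [-0.6, 0.1, -0.6]
opening: -0.0002
grip_force: 0.0
```

servo_tool --pt "0 30 0 0 0" --pt "0 60 0 0 0" --pt "0 60 0 0 0"

```text
t: 25.9
tool_pos: [0.9331, -0.0264, 0.519]
tool_rot: [0.002, 2.484, -0.033]
contact_force: [1.2, -0.2, 0.5]
opening: -0.0002
grip_force: 0.0
```

```bash
cat > go.py <<'E'
from h import *
import sys
o=get_obs();R=Rn.from_rotvec(o['tool_rot']).as_matrix();p=o['tool_pos']
print(o['t'],o['q'].round(3),p.round(4),'\n',R.round(3))
for a in sys.argv[1:]:
    X=np.array(eval(a));print(a,"shift mm",(R.T@(X-p)*1000).round(1))
E
python3 go.py "[.633,-.025,.13]"
```

```text
25.9 [-0.123  0.36   0.887  0.054  1.239 -1.692] [ 0.9331 -0.0264  0.519 ] 
 [[-0.792  0.01   0.611]
 [-0.007  1.    -0.025]
 [-0.611 -0.024 -0.791]]
[.633,-.025,.13] shift mm [475.2   7.6 124.5]
```

The tilt is now 37.7°, nearly along the button's axis. Moving to a standoff 120 mm off the start button.

servo_tool --pt "0 50 0 0 0" --pt "0 50 0 0 0" --pt "0 50 0 0 0" --pt "0 50 0 0 0" --pt "0 50 0 0 0" --pt "0 50 0 0 0" --pt "0 50 0 0 0" --pt "0 50 0 0 0" --pt "0 50 0 0 0" --pt "0 25 8 0 0" --pt "0 0 0 0 0"

```text
t: 27.28
tool_pos: [0.5557, -0.0211, 0.2278]
tool_rot: [0.002, 2.489, -0.033]
contact_force: [-0.1, -0.6, 0.7]
opening: 0.0002
grip_force: 0.0
```

```bash
python3 go.py "[.633,-.025,.13]"; python3 - <<'E'
from h import *
o=get_obs();w=get_image("wrist")[:,:,::-1];W=cam("wrist",o)
print(proj(W,[[.633,-.025,.13],[.632,-.116,.13]]));print(proj(W,[o['tool_pos']]))
cv2.imwrite("pics/f1.png",w)
E
```

```text
27.275 [-0.23  -0.538  2.206  0.156  0.836 -1.866] [ 0.5557 -0.0211  0.2278] 
 [[-0.795  0.009  0.607]
 [-0.006  1.    -0.024]
 [-0.607 -0.023 -0.795]]
[.633,-.025,.13] shift mm [ -2.   -1.  124.7]
[[314.22622203 200.04888723]
 [198.57479814 197.74297567]]
[[313.74316957 277.19780153]]
```

View pics/f1.png

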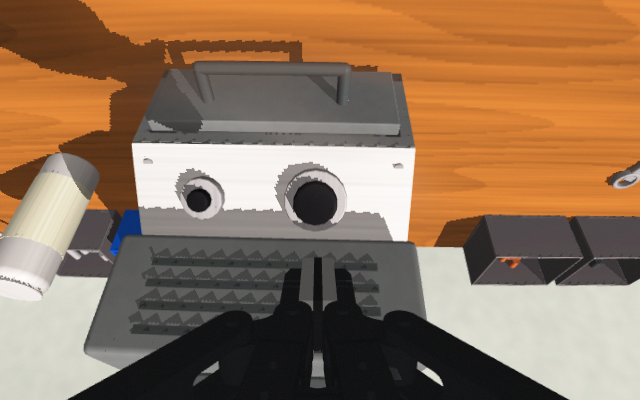

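The button appears at (314,203), and the prediction was (314,200). The drawer is shut flush and the tool is lined up with the button. Advancing.

servo_tool --pt "0 -4 -1 20 0" --pt "0 0 0 30 0" --pt "0 0 0 30 0" --pt "0 0 0 20 0" --pt "0 0 0 10 0" --pt "0 0 0 5 0" --pt "0 0 0 0 0" --pt "0 0 0 0 0"

```text
t: 28.32
tool_pos: [0.6308, -0.0254, 0.142]
tool_rot: [0.002, 2.486, -0.034]
contact_force: [-0.6, -0.1, 3.1]
opening: -0.0
grip_force: 1.5
```

servo_tool --pt "0 0 0 3 0" --pt "0 0 0 2 0" --pt "0 0 0 2 0" --pt "0 0 0 0 0"

```text
t: 28.82
tool_pos: [0.6339, -0.0255, 0.1389]
tool_rot: [-0.001, 2.489, -0.034]
contact_force: [-45.4, -0.7, 37.2]
opening: -0.0
grip_force: 28.6
```

servo_tool --pt "0 0 0 -2 0" --pt "0 0 0 0 0"

```text
t: 29.08
tool_pos: [0.6334, -0.0255, 0.1392]
tool_rot: [0.001, 2.486, -0.034]
contact_force: [-21.1, 0.6, 20.5]
opening: 0.0
grip_force: 14.6
```

servo_tool --pt "0 0 0 -2 0" --pt "0 0 0 0 0"

```text
t: 29.32
tool_pos: [0.6327, -0.0255, 0.1396]
tool_rot: [0.002, 2.485, -0.034]
contact_force: [-1.4, -0.1, 5.0]
opening: 0.0
grip_force: 2.4
```

servo_tool --pt "0 0 0 -2 0" --pt "0 0 0 0 0"

```text
t: 29.58
tool_pos: [0.6312, -0.0254, 0.1405]
tool_rot: [0.002, 2.487, -0.033]
contact_force: [-0.3, -0.3, 4.8]
opening: 0.0002
grip_force: 1.9
```

servo_tool --pt "0 0 0 -2 0" --pt "0 0 0 0 0"

```text
t: 29.82
tool_pos: [0.6292, -0.0252, 0.1407]
tool_rot: [0.002, 2.489, -0.033]
contact_force: [-0.6, 0.3, 3.5]
opening: 0.0002
grip_force: 1.5
```

servo_tool --pt "0 0 0 -2 0" --pt "0 0 0 0 0"

```text
t: 30.08
tool_pos: [0.6277, -0.025, 0.1418]
tool_rot: [0.002, 2.49, -0.032]
contact_force: [-0.8, -0.1, 1.7]
opening: -0.0001
grip_force: 1.0
```

The force profile (hard stop, then 5, 4.8, 3.5, 1.7 N on release) shows the button was fully in and is springing back. Retracting and checking.

servo_tool --pt "0 0 0 -5 0" --pt "0 0 0 -20 0" --pt "0 0 0 -40 0" --pt "0 0 0 -40 0" --pt "0 0 0 -40 0" --pt "0 0 0 -20 0" --pt "0 0 0 0 0" --pt "0 0 0 0 0" --pt "0 0 0 0 0"

```text
t: 31.2
tool_pos: [0.5277, -0.021, 0.2714]
tool_rot: [0.002, 2.492, -0.032]
contact_force: [-0.3, 0.3, 0.4]
opening: -0.0001
grip_force: 0.0
```

```bash
python3 - <<'E'
from h import *
w=get_image("wrist")[:,:,::-1];s=get_image("scene")[:,:,::-1]
cv2.imwrite("pics/g1.png",np.hstack([cv2.resize(w,(400,250)),cv2.resize(s,(400,250))]))
E
```

```text
(no output)
```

View pics/g1.png

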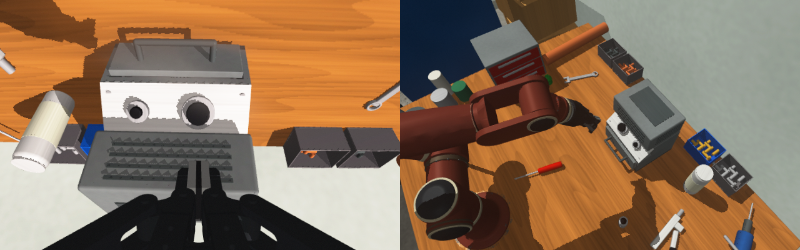

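The drawer is shut, the start button (197,110) is back out, and nothing else has visibly moved. Handing in.

```bash
python3 -c "
from station import *
print(finish_job())"
```

```text
the job is handed in; nothing more can be done
None
```

I handed the job in at about 31 s (result not reported back): the chuck was set down standing in the drawer (not visible once shut), the drawer is shut, and start was held fully in for roughly half a second and released; I had to force the wrist tilt at the arm's reach limit, where joint 3 read 0.055–0.058 against its 0.06 minimum, which the judge could count against the run.

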